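# Shut and lock the optics dry box

### The job

Push the raised lid of the maroon dry box all the way shut with your fingertips, then set a fingertip in the slot of the round cream dial on the lid and turn the dial clockwise (seen from above) a quarter turn to its stop, so that the slot lines up with the red marks and the lid is locked. Only push: do not pull the lid further open, and leave the bottle, the blue canister and the green slide box standing where they are.

Things in the scene. Friction and masses are not known exactly. Their poses are not given: they have to be found in the camera images.
- case: The dry box, maroon plastic, fixed to the desk: 260 mm (its x) by 320 mm (its y), rim 100 mm above the desk. Origin: centre of its underside on the desk. Its -x side is the front (towards the robot); the lid hinges along the top of its +x side.
- lid (a joint): Lid angle in rad: 0 shut on the rim, positive when the front edge is raised (it starts at 0.2 to 0.4). A stiff hinge holds it wherever it is left; pushing down near its front takes about 3 N.
- lid_spot (a point): Free spot for pushing on the lid's plain top face: 112 mm to the +y side of the dial's axis, 175 mm from the hinge line. Axes as the lid's: z out of the top face, x away from the front edge. Lid 260 by 320 mm, 10 mm thick; top face 110 mm above the desk when shut. The hinge line is 130 mm to +x of the case's origin, 100 mm above the desk.
- dial (a joint): Dial angle in rad, growing clockwise seen from above: 0 open (slot parallel to the front edge, at the green marks), 1.571 locked against its stop (slot square to the front edge, at the red marks). Starts at 0 to 0.4, stays where left, turns with 0.12 N m (3 N at 38 mm). A cam tongue below it slips under a catch on the front wall only when the lid is shut (within 0.01 rad).
- slot (a point): On the dial's axis, mid slot floor, 175 mm from the hinge line, midway across the lid. Cream dial, 120 mm diameter, standing 20 mm above the lid; a straight 44 mm wide, 16 mm deep slot with dark floor runs right across it, open at both ends and above; floor 4 mm above the lid's face (114 mm above the desk when shut). Axes turn with the dial: y along the slot, z out of the lid.
- oil: Small amber bottle, 36 mm diameter, 75 mm tall, loose; origin under its centre. Not to be disturbed.
- canister: Blue lens canister, 42 mm diameter, 66 mm tall, loose; origin under its centre. Not to be disturbed.
- slidebox: Green slide box, 85 by 50 by 32 mm, loose; origin under its centre. Not to be disturbed.

How it is judged:
By the outcome, as a careful person would: the job done as asked, in the order asked, and still so for the second after the job is handed in, with the robot touching nothing.
It also fails if it takes over 48 s, if anything falls off the work surface, if the arm or the gripper's body presses on something with over 40 N, if the wrist force passes 120 N, or if a joint passes its speed limit or range.

### The arm

A 6-joint arm with a two-finger parallel gripper is mounted at the origin on the work surface. World frame = base frame: x ahead of the robot, y to its left, z up, the work surface at z = 0. Lengths are in m, angles in rad, forces in N, time in s.
With the tool pointing down it reaches from about 0.425 to 1.125 m from the base axis. Payload 14.9 kg.
Tool frame: the origin (TCP) lies on the centre line of the jaws, within the pads' length; the fingertips stand 8 mm ahead of it and the grasp point (between the pads) lies 11 mm behind it (env.tip_reach is the distance from the TCP to the fingertips, in m); z points along the fingers, x is the direction in which the jaws open and shut, and the axes are right-handed (so a half turn about z gives the same grasp; the last joint's range is limited). The gripper opens to 91 mm and grips with 3 to 60 N. Pads are 32 mm wide; open, the fingers measure 118 mm over their backs; the gripper's body (76 mm by 178 mm) begins 60 mm behind the grasp point.
Start: joints at [-1.267, 0.379, 1.734, -0, 1.028, -0.033], TCP at [0.231, -0.661, 0.222] pointing down, gripper open.
Joint ranges: [-2.77, 2.77], [-0.74, 2.19], [0, 2.66], [-1.06, 4.2], [0.31, 2.87], [-3.08, 3.08]. Speed limits (rad/s): [1.89, 1.89, 2.39, 3.14, 3.14, 3.14].

### API

Orientations are given as a unit quaternion [x, y, z, w].
In Python, from plant import env gives the robot as it stands. The module is installed in compiled form; this text tells all that it offers. Calls block until the motion is done:
- env.move_pose(position, orientation): joint-space move of the TCP to a pose.
- env.move_straight(position, attitude=None, vel=0.15): straight line of the TCP; attitude=None keeps the orientation; vel is the mean speed in m/s.
- env.movej(angles): joint-space move.
- env.ungrasp() and env.close_gripper(strength=None): open the fingers fully, or close them until they stop; strength is the grip in N (None keeps the last).
- env.sleep(seconds).
- env.ik(position, orientation): joint angles nearest the present ones, or None.
- env.capture(name): name is "side" or "top"; returns the picture (480x640x3 uint8, blue, green, red); there is no depth.
- env.camera_info(name): a dict with "fov_y" (degrees; the focal length in pixels is half the picture's height over the tangent of half this angle, whatever the lens; pixels are square), "cx", "cy" (the principal point, pixels), "R" (3x3) and "t" (3): a world point X has camera coordinates R X + t. Camera axes: x right, y down, z forward; pixel columns grow to the right and rows downward; lengths in m; the calibration is good to about 2 mm. A picture is of the moment at which its call begins. camera_info takes no time and is no camera call.
A pose or a line that the arm cannot do raises env.IKError and nothing moves.
- env.finish_job(): hands the job in, once; it reports no verdict.
Readings, each from a call of its own:
- env.read_time(): time.
- env.read_joint_positions(): joint angles.
- env.read_dq(): joint speeds.
- env.read_effort(): joint torques, N m.
- env.read_position(): TCP position.
- env.read_eef_rot(): TCP orientation.
- env.read_ft_force(): force on the tool from outside, world axes, zero at the start.
- env.read_torque(): the same for the moment, N m.
- env.read_grip_width(): finger opening in m.
Only numpy, scipy, OpenCV 4.12 (cv2) and the standard library are available. Lean on these libraries where they do the work, as an engineer would, in place of code of your own. Each camera call takes 0.05 s, during which the arm holds its last target.

## Working session

There is one attempt and no reset: what is moved stays moved. The work goes in short steps, each a Python script; the robot and the scene stay as the last script left them, time stands still between calls to the robot, and variables do not carry over. Pictures are saved under pics/ and viewed, and the job is handed in when it is done.

```bash
mkdir -p pics; ls
python3 - <<'E'
from plant import env
import cv2
for n in("side","top"):
    im=env.capture(n); cv2.imwrite(f"pics/{n}0.png",im)
    c=env.camera_info(n); print(n,c)
print(env.read_time(),env.read_position(),env.read_eef_rot(),env.tip_reach,env.read_grip_width())
E
```

```text
pics
side {'fov_y': 57.41994784504339, 'cx': 316.6098924040533, 'cy': 247.3156033530854, 'R': array([[-0.6651924 , -0.74661131, -0.00951951],
       [-0.42935661,  0.39290314, -0.81319126],
       [ 0.61087804, -0.53684138, -0.58191868]]), 't': array([0.43069003, 0.33202879, 0.39685297])}
top {'fov_y': 44.318060382794805, 'cx': 318.58560740462025, 'cy': 241.7729642985853, 'R': array([[-0.00343313, -0.99999083, -0.00255833],
       [-0.97355495,  0.00392675, -0.22841922],
       [ 0.22842717,  0.00170648, -0.97355951]]), 't': array([0.01999871, 0.61662856, 0.87689347])}
0.1 [ 0.23123652 -0.66036065  0.22138517] [ 8.15647596e-01 -5.78548844e-01 -3.92751953e-04 -2.83451069e-04] 0.008 0.09173268019784624
```

View pics/side0.png

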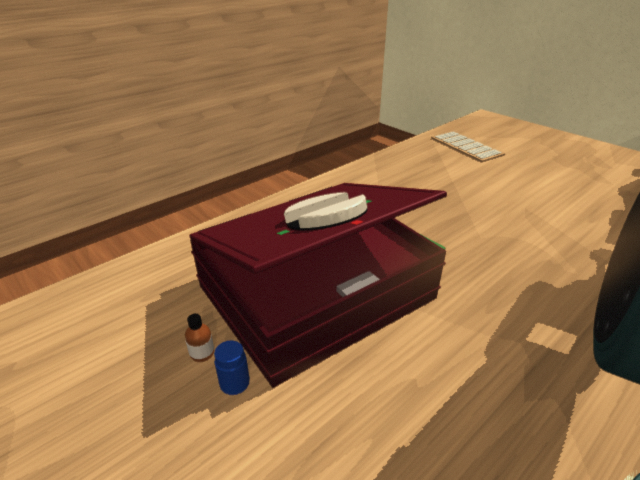

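View pics/top0.png

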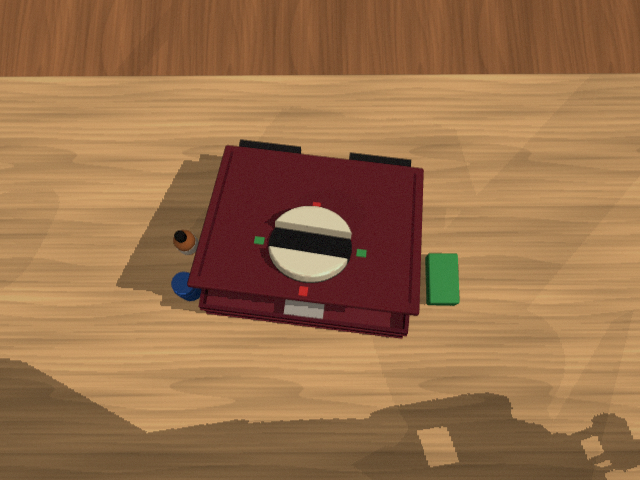

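The side view shows the lid raised, with its corners near (192,236), (258,268), (446,193) and (348,184). The dial is on top, with the bottle at (199,340) and the canister at (232,367) on the +y side. In the top view the lid corners are near (228,147), (424,168), (419,313) and (190,287), the dial is centred near (310,244), and the green box is at (443,278). I'll triangulate the lid corners from both views.

```bash
cat > h.py <<'E'
import numpy as np, cv2
from plant import env
def P(n):
    c=env.camera_info(n); f=240/np.tan(np.radians(c["fov_y"])/2)
    K=np.array([[f,0,c["cx"]],[0,f,c["cy"]],[0,0,1]])
    return K,c["R"],c["t"]
def ray(n,uv):
    K,R,t=P(n); return -R.T@t, R.T@np.linalg.solve(K,[uv[0],uv[1],1.])
def plane(n,uv,z):
    o,d=ray(n,uv); return o+d*(z-o[2])/d[2]
def tri(a,b):
    (o1,d1),(o2,d2)=ray("top",a),ray("side",b)
    d1=d1/np.linalg.norm(d1); d2=d2/np.linalg.norm(d2)
    s=np.linalg.lstsq(np.c_[d1,-d2],o2-o1,rcond=None)[0]
    p,q=o1+s[0]*d1,o2+s[1]*d2
    return (p+q)/2,np.linalg.norm(p-q)
def proj(n,X):
    K,R,t=P(n); x=K@(R@X+t); return x[:2]/x[2]
E
python3 - <<'E'
import cv2,numpy as np
from h import *
np.set_printoptions(precision=4,suppress=True)
for n in("side","top"):
    im=cv2.imread(f"pics/{n}0.png"); 
    crop=im[165:290,170:460] if n=="side" else im[130:345,160:470]
    k=2.7 if n=="side" else 2.5
    cv2.imwrite(f"pics/{n}0z.png",cv2.resize(crop,None,fx=k,fy=k,interpolation=cv2.INTER_CUBIC))
for nm,a,b in [("RL",(228,147),(192,236)),("RR",(424,168),(348,184)),("FR",(419,313),(446,193)),("FL",(190,287),(258,268))]:
    print(nm,*tri(a,b))
E
```

```text
RL [0.7669 0.1638 0.105 ] 0.0017668225095209373
RR [ 0.7275 -0.1525  0.1043] 0.00443518492766884
FR [ 0.489  -0.1185  0.1915] 0.001411976666752328
FL [0.5254 0.1945 0.1956] 0.0019937809302056284
```

View pics/top0z.png

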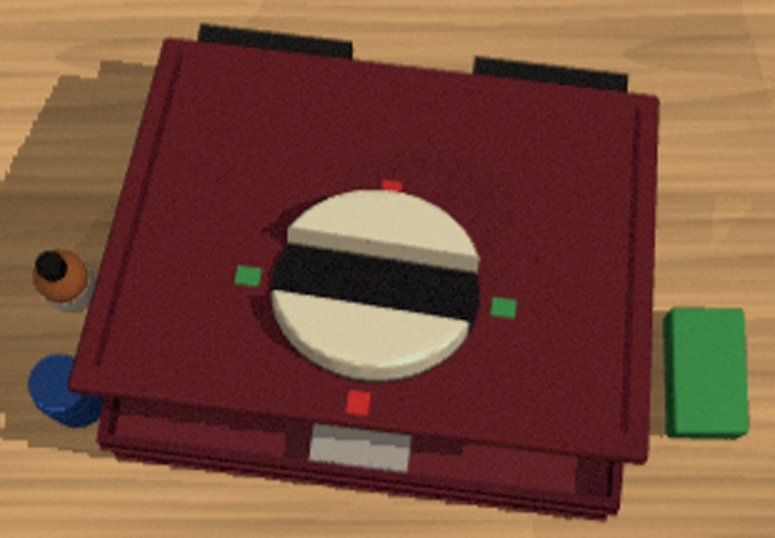

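View pics/side0z.png

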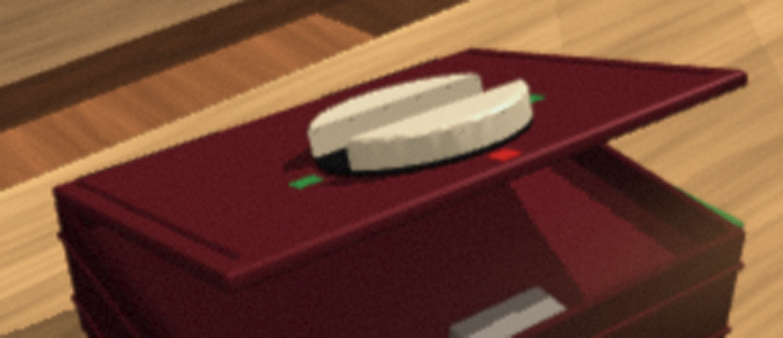

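The triangulated corners give a lid width of 0.319 m and a depth of 0.26 m, both matching the given sizes. The tilt is about 0.35 rad and the yaw about -0.125. Next I'll cross-check these with the green and red marks and the front rim.

```bash
python3 - <<'E'
from h import *
np.set_printoptions(precision=4,suppress=True)
C={}
for n,(x0,y0,x1,y1) in {"top":(200,150,420,320),"side":(250,170,400,250)}.items():
    hsv=cv2.cvtColor(cv2.imread(f"pics/{n}0.png"),cv2.COLOR_BGR2HSV)
    roi=np.zeros(hsv.shape[:2],np.uint8); roi[y0:y1,x0:x1]=255
    for nm,lo,hi in [("green",(45,100,60),(85,255,255)),("red",(0,200,150),(8,255,255))]:
        m=cv2.inRange(hsv,lo,hi)&roi
        k,_,s,c=cv2.connectedComponentsWithStats(m)
        for i in range(1,k):
            if s[i,4]>8: print(n,nm,c[i],s[i,4])
E
python3 - <<'E'
from h import *
np.set_printoptions(precision=4,suppress=True)
P3=np.array([[.7669,.1638],[.7275,-.1525],[.489,-.1185],[.5254,.1945]])
th=.354
for psi in(-.125,):
    ex=np.array([np.cos(psi),np.sin(psi)]); ey=np.array([-ex[1],ex[0]])
    c=P3.mean(0); # lid centre: from hinge -.13cos + .01 sin
    o=c-ex*(.13+.01*np.sin(th)-.13*np.cos(th)); print("case origin",o)
    # rim front corners check
    for s in(1,-1): 
        X=np.r_[o-ex*.13+ey*.16*s,.1]; print("front rim proj",proj("top",X),proj("side",X))
        X=np.r_[o-ex*.13+ey*.16*s,.0]; print("front base proj",proj("top",X),proj("side",X))
E
```

```text
top green [258.662 239.831] 71
top green [360.8571 252.5429] 70
top red [316. 204.] 16
top red [303.7179 290.9487] 39
side green [367.8889 200.7778] 9
side green [282.5714 231.8929] 28
side red [356.3929 221.8929] 28
case origin [0.6158 0.0233]
front rim proj [200.0063 308.3875] [271.8639 337.1101]
front base proj [211.7841 315.4124] [276.899  387.7908]
front rim proj [409.9916 334.1193] [449.2782 249.4862]
front base proj [401.0951 338.6655] [439.4894 297.0783]
```

The case frame's projected rim and base corners land within a few pixels of the visible ones. Next I'll check the dial marks and then push the lid.

```bash
cat >> h.py <<'E'
O=np.array([.6158,.0233]); PSI=-.125
EX=np.array([np.cos(PSI),np.sin(PSI)]); EY=np.array([-EX[1],EX[0]])
def W(x,y,z): return np.r_[O+EX*x+EY*y,z]
def q(a): return [np.cos(a/2),np.sin(a/2),0,0]
E
python3 - <<'E'
from h import *
np.set_printoptions(precision=4,suppress=True)
a,_=tri((258.66,239.83),(282.57,231.89)); b,_=tri((360.86,252.54),(367.9,200.8))
d=b-a; print("green",a,b,_,"mid",(a+b)/2,"yaw",np.arctan2(d[1],d[0])+np.pi/2)
th=.354; print("pred dial on lid",W(.13-.175*np.cos(th)+.01*np.sin(th),0,.1+.175*np.sin(th)+.01*np.cos(th)))
spot=W(.13-.175*np.cos(th)+.01*np.sin(th),.112,.1+.175*np.sin(th)+.01*np.cos(th)); print("spot",spot)
shut=W(-.045,.112,.11); print("shut",shut)
p=env.read_position(); 
env.close_gripper(20)
env.move_straight([p[0],p[1],.34],vel=.2)
al=np.pi/2+PSI
# x: between raised and shut position of the spot
xy=W(.13-.172,.112,0)[:2]
env.move_pose([*xy,.30],q(al))
print(env.read_time(),env.read_position(),env.read_joint_positions(),env.read_ft_force(),env.read_grip_width())
cv2.imwrite("pics/side1.png",env.capture("side"));cv2.imwrite("pics/top1.png",env.capture("top"))
E
```

```text
green [0.5976 0.1044 0.1693] [ 0.5766 -0.0433  0.171 ] 0.0017419131429150898 mid [0.5871 0.0305 0.1701] yaw -0.14121571131746125
pred dial on lid [0.5854 0.0271 0.17  ]
spot [0.5993 0.1383 0.17  ]
shut [0.5851 0.14   0.11  ]
5.2833 [0.5883 0.1391 0.3   ] [ 0.1937  0.1451  1.8802 -0.0001  1.1162 -1.2511] [-0.1809 -0.7221 -0.0033] 0.000300875071035249
```

Run:
```python
import cv2,numpy as np
a=cv2.imread("pics/side1.png");b=cv2.imread("pics/top1.png")
cv2.imwrite("pics/both1.png",cv2.resize(np.hstack([a,b]),(800,300),interpolation=cv2.INTER_AREA))
```

```text
(no output)
```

View pics/both1.png

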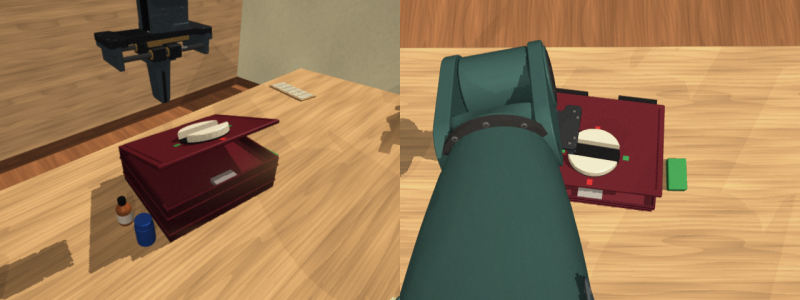

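The closed fingers hang above the spot at about (160,90) in the side half, and everything else is undisturbed. Pushing down now, stepwise, while watching the force.

Run:
```python
from h import *
np.set_printoptions(precision=3,suppress=True)
p=env.read_position(); xy=p[:2]
env.move_straight([*xy,.192],vel=.15)
f0=env.read_ft_force(); print("f0",f0,env.read_time())
z=.192
while z>.104:
    z-= .012 if z>.135 else (.004 if z>.122 else .001)
    env.move_straight([*xy,z],vel=.06)
    f=env.read_ft_force()-f0; print(round(z,4),f,env.read_position()[2])
    if f[2]>(18 if z<.13 else 12): break
print(env.read_time())
```

```text
f0 [ 0.338 -0.103 -0.536] 6.25
0.18 [-0.352 -0.116  0.083] 0.17984236440219073
0.168 [0.094 0.344 0.325] 0.16777782282388845
0.156 [ 0.054 -0.574  0.905] 0.1558016486793864
0.144 [ 0.315 -0.289  0.474] 0.1437503778215702
0.132 [0.45  0.048 1.082] 0.13172506677967577
0.128 [-0.71  -0.33   0.408] 0.12789826240218752
0.124 [-0.624 -0.341  0.582] 0.12374375392140163
0.12 [ 0.083 -0.102  0.997] 0.11968206907701757
0.119 [-0.389 -0.704  1.509] 0.11891234063005911
0.118 [-2.036 -0.279  6.105] 0.11822672268059278
0.117 [-9.482 -2.083 21.808] 0.11813692266691853
9.5
```

The tip stopped at z = 0.110 m, the shut height of the top face, with the force rising sharply there. I'll retract and look at the shut lid and dial.

Run:
```python
from h import *
np.set_printoptions(precision=3,suppress=True)
p=env.read_position()
env.move_straight([*p[:2],.20],vel=.2)
# step aside for clear top view: swing toward -y,back
env.move_pose([.33,-.40,.30],q(np.pi/2+PSI))
print(env.read_time(),env.read_ft_force())
s=env.capture("side");t=env.capture("top")
cv2.imwrite("pics/side2.png",s);cv2.imwrite("pics/top2.png",t)
cv2.imwrite("pics/both2.png",cv2.resize(np.hstack([s[140:420,150:470],t[130:410,170:490]]),(800,350)))
```

```text
12.2333 [ 0.364 -0.419 -0.317]
```

View pics/both2.png

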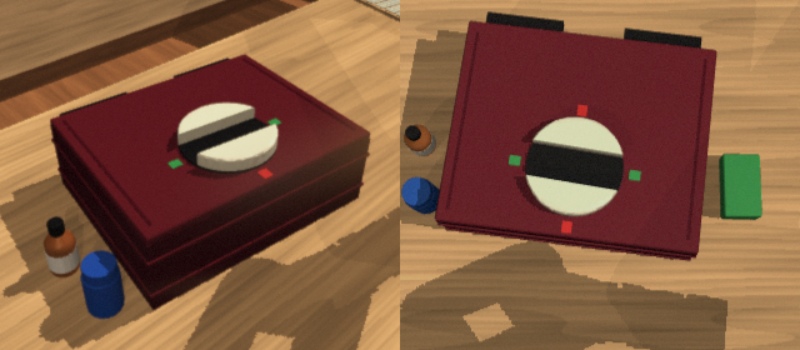

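View pics/top2.png

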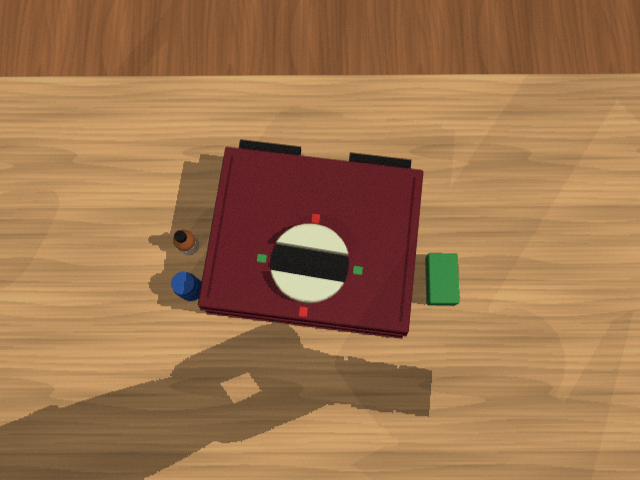

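The lid sits flush in both views. In the top view the dial is centred near (310,263) and the slot lies almost on the green marks. Now I'll measure the dial centre and slot angle on their planes.

```bash
cat > meas.py <<'E'
from h import *
np.set_printoptions(precision=4,suppress=True)
def meas(im):
    hsv=cv2.cvtColor(im,cv2.COLOR_BGR2HSV)
    roi=np.zeros(hsv.shape[:2],np.uint8); roi[190:330,245:375]=255
    r={}
    for nm,lo,hi in [("green",(45,100,60),(85,255,255)),("red",(0,200,120),(8,255,255))]:
        m=cv2.inRange(hsv,lo,hi)&roi
        k,_,s,c=cv2.connectedComponentsWithStats(m)
        pts=[plane("top",c[i],.110) for i in range(1,k) if s[i,4]>12]
        r[nm]=np.array(pts); print(nm,r[nm][:,:2].tolist())
    cream=cv2.inRange(hsv,(15,15,110),(45,130,255))&roi
    pc=cv2.findNonZero(cv2.morphologyEx(cream,cv2.MORPH_OPEN,np.ones((3,3))))
    # outline of the dial's top disc
    hull=cv2.convexHull(pc)[:,0]; w=np.array([plane("top",u,.130)[:2] for u in hull])
    (cx,cy),rad=cv2.minEnclosingCircle(w.astype(np.float32)); print("disc centre",cx,cy,"r",rad)
    disc=np.zeros_like(roi); cv2.circle(disc,tuple(int(round(v)) for v in proj("top",[cx,cy,.13])),36,255,-1)
    dark=(cv2.inRange(hsv,(0,0,0),(180,255,60)))&disc
    k,l,s,c=cv2.connectedComponentsWithStats(dark); i=1+np.argmax(s[1:,4])
    w=np.array([plane("top",u[::-1],.114)[:2] for u in np.argwhere(l==i)])
    (mx,my),(a,b),_=cv2.minAreaRect(w.astype(np.float32)*1000)
    v=np.array(cv2.fitLine(w.astype(np.float32),cv2.DIST_L2,0,1e-4,1e-4)).ravel()
    ang=np.arctan2(v[1],v[0]); 
    print("slot mid",mx/1000,my/1000,"size",a,b,"dial angle",(np.pi/2+PSI-ang+.8)%np.pi-.8)
    return r,(cx,cy)
E
python3 - <<'E'
from meas import *
r,c=meas(cv2.imread("pics/top2.png"))
g=r["green"];d=g[np.argmin(g[:,1])]-g[np.argmax(g[:,1])]; print("green mid",g.mean(0),"yaw",np.arctan2(d[1],d[0])+np.pi/2)
d=r["red"];d=d[np.argmax(d[:,0])]-d[np.argmin(d[:,0])]; print("red mid",r["red"].mean(0),"yaw",np.arctan2(d[1],d[0]))
print("pred",W(-.045,0,.114))
for u in[(226,149),(422,170),(408,331),(200,306)]: print(plane("top",u,.11))
E
```

```text
green [[0.5829538676094078, 0.10554433392223156], [0.563697866383475, -0.041210991444329714]]
red [[0.6446556348593717, 0.022623244555195467]]
disc centre 0.546228289604187 0.06048719584941864 r 0.09797053784132004
slot mid 0.5775166625976562 0.04780255889892578 size 87.54118347167969 40.041015625 dial angle 0.1420269
green mid [0.5733 0.0322 0.11  ] yaw -0.1304662844003941
red mid [0.6447 0.0226 0.11  ] yaw 0.0
pred [0.5712 0.0289 0.114 ]
[0.7609 0.1654 0.11  ]
[ 0.7239 -0.1468  0.11  ]
[ 0.4707 -0.115   0.11  ]
[0.5091 0.1963 0.11  ]
```

```bash
sed -i 's/roi\[190:330,245:375\]=255/cv2.circle(roi,(310,263),58,255,-1)/; s/(0,200,120),(8/(0,190,110),(8/; s/110),(45,130,255))&roi/110),(45,130,255))\&cv2.circle(np.zeros_like(roi),(310,263),43,255,-1)/' meas.py
python3 - <<'E'
from meas import *
r,c=meas(cv2.imread("pics/top2.png"))
d=r["red"];d=d[np.argmax(d[:,0])]-d[np.argmin(d[:,0])]; print("red mid",r["red"].mean(0),"yaw",np.arctan2(d[1],d[0]))
E
```

```text
green [[0.5829538676094078, 0.10554433392223156], [0.563697866383475, -0.041210991444329714]]
red [[0.6456960760232154, 0.022687258473496], [0.5007608878133898, 0.04140569642728901]]
disc centre 0.5717170834541321 0.032285671681165695 r 0.06033376231789589Traceback (most recent call last):
  File "<stdin>", line 2, in <module>
  File "meas.py", line 20, in meas
    w=np.array([plane("top",u[::-1],.114)[:2] for u in np.argwhere(l==i)])
                ~~~~~^^^^^^^^^^^^^^^^^^^^
  File "h.py", line 10, in plane
    o,d=ray(n,uv); return o+d*(z-o[2])/d[2]
        ~~~^^^^^^
  File "h.py", line 8, in ray
    K,R,t=P(n); return -R.T@t, R.T@np.linalg.solve(K,[uv[0],uv[1],1.])
          ~^^^
  File "h.py", line 4, in P
    c=env.camera_info(n); f=240/np.tan(np.radians(c["fov_y"])/2)
ValueError: time passes only in moves, steps and waits
```

The disc radius is 0.0603 m against 0.060 given, and the red, green and disc centres agree to about 2 mm. I'll cache the calibration and redo the slot angle.

```bash
sed -i 's/^def P(n)/import functools\n@functools.lru_cache(None)\ndef P(n)/; s/PSI=-.125/PSI=-.128/' h.py
python3 - <<'E'
from meas import *
print(env.read_time()); r,c=meas(cv2.imread("pics/top2.png"))
E
```

```text
12.3333
green [[0.5829538676094078, 0.10554433392223156], [0.563697866383475, -0.041210991444329714]]
red [[0.6456960760232154, 0.022687258473496], [0.5007608878133898, 0.04140569642728901]]
disc centre 0.5717170834541321 0.032285671681165695 r 0.06033376231789589
slot mid 0.5749662475585937 0.032540264129638674 size 109.34327697753906 40.17002868652344 dial angle 0.047872424
```

The dial reads about 0.05 rad and is centred at (0.572, 0.032). I'll straddle the axis with the open fingers along the slot (±59 mm span, 32 mm pads in a 44 mm slot) and turn the wrist only.

Run:
```python
from h import *
np.set_printoptions(precision=3,suppress=True)
C=[.5722,.0322]; a0=np.pi/2+PSI-.048
env.ungrasp()
env.move_pose([*C,.24],q(a0))
env.move_straight([*C,.150],vel=.15)
f0=env.read_ft_force(); print(env.read_time(),f0,env.read_torque(),env.read_grip_width(),env.read_joint_positions())
for z in(.144,.138,.132,.127):
    env.move_straight([*C,z],vel=.06); f=env.read_ft_force()-f0; print(z,f,env.read_torque())
    if abs(f[2])>6: break
print(env.read_time())
s=env.capture("side");t=env.capture("top")
cv2.imwrite("pics/both3.png",cv2.resize(np.hstack([s[140:420,150:470],t[130:410,170:490]]),(800,350)))
```

```text
16.2917 [ 0.353 -0.55   1.136] [ 0.097 -0.143 -0.029] 0.0912337653902366 [ 0.015  0.281  2.025 -0.     0.835 -1.379]
0.144 [-0.225  1.033 -0.256] [ 0.062 -0.116 -0.023]
0.138 [-0.946  0.125 -1.41 ] [ 0.092 -0.12   0.014]
0.132 [ 0.206  1.267 -1.98 ] [ 0.064 -0.11   0.018]
0.127 [ 1.023  0.091 -1.234] [ 0.057 -0.145 -0.027]
17.2917
```

View pics/both3.png

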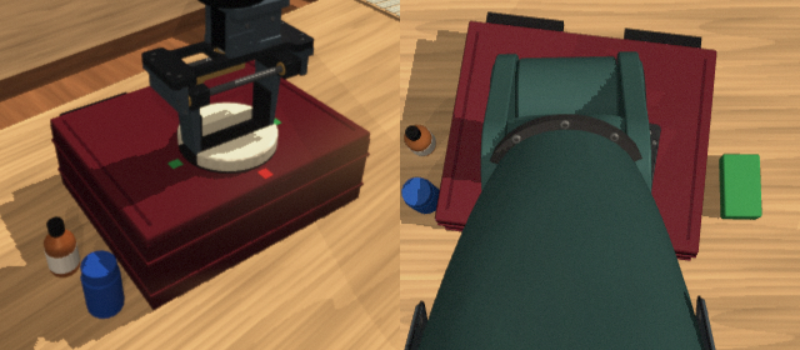

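Both fingertips are in the slot, in the side half near (195,150) and (265,120), and there is no contact force. Turning clockwise now, with torque limits.

Run:
```python
from h import *
np.set_printoptions(precision=3,suppress=True)
C=[.5722,.0322]; a0=np.pi/2+PSI-.048
z=.127; t0=env.read_torque(); a=a0; end=PSI-.22
while a>end:
    a-= .15 if a>PSI+.15 else .025
    env.move_pose([*C,z],q(a))
    t=env.read_torque()-t0; f=env.read_ft_force()
    print(round(a-PSI,3),"tz",round(t[2],3),f,round(env.read_time(),2))
    if abs(t[2])>(1.3 if a<PSI+.05 else 1.0) or np.linalg.norm(f)>25: break
print(env.read_position(),env.read_joint_positions())
```

```text
1.373 tz -0.01 [-0.045  0.344 -0.485] 17.66
1.223 tz 0.033 [-0.602 -0.421 -0.403] 17.93
1.073 tz 0.002 [ 0.696  0.472 -0.952] 18.19
0.923 tz 0.01 [-0.782 -0.091 -0.374] 18.46
0.773 tz 0.048 [-0.106 -0.683  0.142] 18.73
0.623 tz -0.079 [-1.044  0.586 -0.374] 18.99
0.473 tz 0.056 [-0.82  -0.651 -0.005] 19.26
0.323 tz 0.058 [-0.714 -0.363 -0.254] 19.52
0.173 tz -0.034 [-0.071 -0.341 -0.985] 19.79
0.023 tz 0.077 [-1.523 -0.318  0.844] 20.06
-0.002 tz 0.089 [-0.046  1.374 -0.689] 20.31
-0.027 tz 0.075 [0.965 1.284 0.512] 20.56
-0.052 tz 0.079 [1.354 1.035 0.601] 20.81
-0.077 tz 0.036 [-0.928  0.633 -0.191] 21.06
-0.102 tz 1.39 [ 1.2    5.143 -1.089] 21.31
[0.572 0.032 0.127] [ 0.016  0.317  2.032 -0.     0.792  0.243]
```

The torque jumped to 1.4 N m at 0.10 rad of overtravel, which is exactly the predicted slot play, so this is the stop. I'll back off within the play, lift clear and check.

Run:
```python
from meas import *
C=[.5722,.0322]
env.move_pose([*C,.127],q(PSI-.005)); print(env.read_torque(),env.read_ft_force())
env.move_straight([*C,.24],vel=.15)
env.move_pose([.33,-.40,.30],q(PSI+.3))
s=env.capture("side");t=env.capture("top"); cv2.imwrite("pics/top4.png",t)
cv2.imwrite("pics/both4.png",cv2.resize(np.hstack([s[140:420,150:470],t[130:410,170:490]]),(800,350)))
print(env.read_time(),env.read_ft_force()); meas(t)
d=cv2.absdiff(cv2.imread("pics/top2.png"),t).max(2)
for n,(x0,y0,x1,y1) in dict(bottles=(168,228,203,300),green=(424,250,462,308)).items(): print(n,(d[y0:y1,x0:x1]>60).sum())
```

```text
[-0.0182 -0.0655  0.0469] [-0.2373 -0.3455 -0.2084]
24.375 [-0.4821 -0.7715 -0.9727]
green [[0.5830493616693015, 0.10562648893610693], [0.563697866383475, -0.041210991444329714]]
red [[0.6457210054946594, 0.022531358934197887], [0.5007606549658619, 0.04134317117772115]]
disc centre 0.5721480250358582 0.03172500804066658 r 0.060047559440135956
slot mid 0.5758346557617188 0.031798284530639646 size 42.49788284301758 110.8023681640625 dial angle 1.57267
bottles 0
green 0
```

View pics/both4.png

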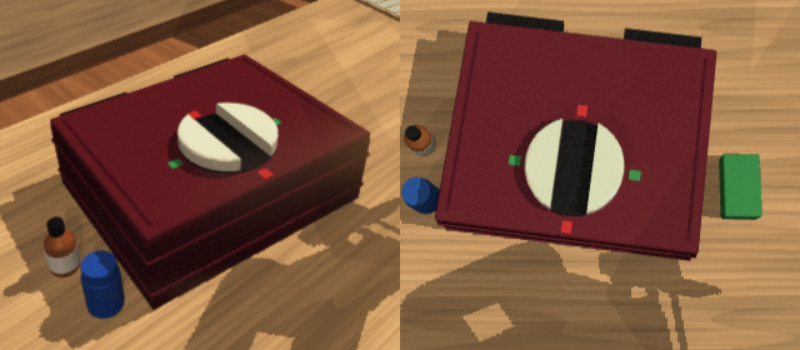

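The slot now lines up with the red marks and measures 1.573 rad. The lid is flush, the loose objects are unchanged, and the arm is clear. Handing in.

```bash
python3 -c "
from plant import env
env.finish_job(); print(env.read_time())"
```

```text
the job is handed in; nothing more can be done
the job is handed in; nothing more can be done
```

The lid is shut and the dial is turned a quarter turn clockwise to its stop. I handed the job in at about 24.4 s of the 48 s allowed, with the arm clear of everything.

- **Lid:** I pushed it down at the free spot with the closed fingertips. The tip stopped at z = 0.110 m, the shut height, where the force rose to about 22 N. The lid is flush in both views.
- **Dial:** I put both open fingertips in the slot, astride the dial's axis, rather than a single one, and turned only the wrist. The stop showed as a jump to 1.4 N m at the overtravel I had predicted from the slot's clearance. The final picture measures the dial at 1.573 rad against 1.571, with the slot on the red marks.
- **Loose objects:** The image areas around the bottle, canister and green box showed no change between the pictures taken just after the lid was shut and at the end. I compared the earlier stage only by eye.

No check failed. The dial-centre estimates differed by about 2 mm. The slot's own midpoint read about 3 mm off in x, probably because its wall hides part of the floor, so I did not use it.

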